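# Bring combustion boats under the bench magnifier

## Robot

A 6-joint arm with a two-finger parallel gripper is mounted at the origin on a cart in front of the work surface, level with it; the furniture and walls round the work are solid. World frame = base frame: x ahead of the robot, y to its left, z up, the work surface at z = 0. Lengths are in m, angles in rad, forces in N, time in s.
With the tool pointing down it reaches from about 0.35 to 0.775 m from the base axis. Payload 5.5 kg.
Tool frame: the origin (TCP) lies midway between the tips of the shut fingers; the grasp point (between the pads) lies 19 mm behind it; z points along the fingers, x is the direction in which the jaws open and shut, and the axes are right-handed (so a half turn about z gives the same grasp; the last joint's range is limited). The gripper opens to 85 mm and grips with 20 to 120 N. Pads are 22 mm wide; open, the fingers measure 114 mm over their backs; the gripper's body (76 mm by 85 mm) begins 54 mm behind the grasp point. The pads swing forward as they close: fully open they stand 13 mm farther back than shut.
Start: joints at [-1.364, 0.313, 0.046, 1.304, 0, 1.431], TCP at [0.195, -0.541, 0.231] pointing down, gripper open.
Joint ranges: [-2.76, 2.76], [-0.86, 1.69], [-1.03, 1.26], [-2.2, 2.34], [-1.47, 1.5], [-3.14, 3.14]. Speed limits (rad/s): [2.57, 2.57, 3.14, 3.14, 3.14, 3.14].

## Interface

Orientations are given as a unit quaternion [x, y, z, w].
In Python, from workcell import r gives the robot as it stands. The module is installed in compiled form; this text tells all that it offers.
- The arm moves only by the tool servo_tool, never from a script. Its argument "rows" is a list of rows, each a list of 3 entries, a list of its own where there are three numbers: the shift along the world's x, y, z in mm, then the turn about the world's z in rad, then the finger opening in mm, from 0 to 85.4. In form: [[[tx, ty, tz], turn, hand], ...]. A call has 1 to 20 rows; each row is the pose to reach, as a shift and turn from the pose commanded when the call began; what a row does not reach only later rows make up. A row lasts 1/10 s, in which the tool goes at most 50 mm and 8.59 degrees, less where a joint would pass 70% of its speed; a pose out of reach is approached as far as the arm can. A call with a gripper value outside its range is refused whole. The fingers move at their own pace and stop on an object; the grip force is fixed at half the most. Time passes only in rows, so rows that repeat a pose let the fingers close. It gives the time, the measured TCP pose, the force and the opening at its end, in the units of the state.
- r.sense(): the state, without advancing time (a new reading comes with each control period).
- r.snapshot(name): name is "scene" or "top" or "wrist"; returns (picture, depth): 400x640x3 uint8, red, green, blue; 400x640 float32, m along the optical axis (not along the pixel's ray), 0 where there is no reading.
- r.camera_info(name): a dict with "intrinsics" (3x3 intrinsics, pixels), "origin" and "rotation" of the camera in the world; the wrist camera has in their place "hand_eye" (4x4, takes a point from camera to tool coordinates, whose origin is the TCP and whose axes are the tool frame's). Camera axes: x right, y down, z forward; pixel columns grow to the right and rows downward; lengths in m; the calibration is good to about 2 mm. The wrist camera is an equidistant fisheye: a pixel r from the principal point sees the ray r / f radians off the axis. A picture is of the moment at which its call begins: read the wrist's pose just before it. camera_info takes no time and is no camera call.
- r.hand_in(): hands the job in, once; it reports no verdict.
The state is a dict: "t": time; "joints": joint angles; "dq": joint speeds; "joint_efforts": joint torques, N m; "position": TCP position; "eef_rot": TCP orientation; "ft_force": force on the tool from outside, world axes, zero at the start; "ft_torque": the same for the moment, N m; "opening": finger opening in m.
Only numpy, scipy, OpenCV 4.12 (cv2) and the standard library are available. Lean on these libraries where they do the work, as an engineer would, in place of code of your own. Each camera call takes 0.05 s, during which the arm holds its last target.

## Task

The porcelain boats are to be checked for cracks under the bench magnifier. Carry the blue boat carrier, kept level, to the white stage plate and set it down squarely in the middle, between the corner marks and lengthwise along the plate; then swing the magnifier round and bring it down until its arm is level and the lens is centred over the carrier, and let go. Leave the green jar and the brown bottle beside it where they stand.

Things in the scene. Friction and masses are not known exactly. Their poses are not given: they have to be found in the camera images.
- carrier_mid (a point): centre of the loose boat carrier: blue tray 124 (its x) by 66 (its y) by 14 mm with four white porcelain boats (tops 19 mm above its underside) clipped in and a red carrying handle across the middle. This point lies 33 mm above the underside; z up, x along the 124 mm length. 0.2 to 0.35 kg. Either way round is right
- carrier_handle (a point): middle of the carrier's red handle bar, 59 mm above the carrier's underside and straight above its centre: bar 62 mm long along the carrier's y, 10 mm thick along its x, 14 mm high, free beneath for 33 mm; pinch it across the 10 mm
- stage_centre (a point): middle of the top face of the fixed white stage plate, 160 mm (its x) by 106 mm (its y), 34 mm above the worktop, with four black corner marks (about 130 by 72 mm apart). Its x axis points along the bracket to the post of the stand. It lies 300 mm from the post's axis, so the lens of the levelled arm can stand exactly above it
- post_axis (a point): point on the upright axis of the stand's steel post, 150 mm above the worktop, at the height of the arm's shoulder pivot. The stand is fixed: round grey base 122 mm across, 21 mm high. Its axes are those of the world. A tall analyser (430 mm high) stands close on the left of the work, from about y = 0.17 m on, and a monitor (380 mm) behind it on the right
- swing (a joint): swing of the magnifier about the upright post axis (rad), -1.3 to 1.3, friction-held (about 0.5 N m, 1.5 N at the finger grip). At 0 the arm points along world -x, from the post to the robot; positive turns it counter-clockwise seen from above, that is from -x to -y
- boom (a joint): tilt of the white arm (rad), -0.45 to 0.85: 0 is level, positive raised. Spring-balanced, friction-held (3 N at the lens), stays where let go; a parallel rod keeps the lens head level. Shoulder pivot 25 mm out from the post axis, arm 200 mm long. Lens centre: 100 + 200 cos(boom) mm out from the post axis in the direction of swing, 150 + 200 sin(boom) mm above the worktop
- lens (a point): centre of the round glass lens in its white ring, 114 mm across and 22 mm thick, always level
- lens_grip (a point): middle of the upright black finger grip at the edge of the lens ring away from the post: a round stud 20 mm thick, its top 44 mm above the ring's upper face. This point lies 66 mm beyond the lens centre on the arm's line, 36 mm above the lens centre, 19 mm below the stud's top. Pinch it from above in any direction; it may turn between the fingers
- jar_mid (a point): bystander: green jar with yellow lid, 82 mm thick, 120 mm high; point half-way up. Leave it
- sample_bottle_mid (a point): bystander: brown sample bottle with white cap, 49 mm thick, 119 mm high; point half-way up. Leave it

How it is judged:
On the way:
1. the carrier stands squarely in the middle of the stage plate (x of carrier_mid in the frame of stage_centre between -0.014 and 0.014 m and y of carrier_mid in the frame of stage_centre between -0.014 and 0.014 m and z of carrier_mid in the frame of stage_centre below 0.038 m and angle between the x axis of carrier_mid and the x axis of stage_centre, either way round below 0.2 rad), for 0.3 s.
At the end, for the whole second after the job is handed in: the carrier stands flat on the stage plate, its centre within 14 mm of the plate's middle along each axis of the plate, its length within 0.2 rad of the plate's length; the lens centre is within 18 mm, seen from above, of the carrier's centre; the arm is level within 0.07 rad and at rest (all of step 1 and angle between carrier_mid's own z axis and vertical below 0.1 rad and horizontal distance between lens and carrier_mid below 0.018 m and value of joint boom between -0.07 and 0.07 rad and velocity of joint swing between -0.03 and 0.03 rad/s and velocity of joint boom between -0.03 and 0.03 rad/s); the robot touches nothing.
It fails at once if the carrier tips by more than 0.45 rad, so that boats would slide out (angle between carrier_mid's own z axis and vertical above 0.45 rad).
It fails at once if the green jar or the brown bottle is shifted by more than 30 mm (distance of any of jar_mid, sample_bottle_mid from where it was at the start of the episode above 0.03 m).
It also fails if it takes over 67 s, if anything falls off the work surface, if the arm or the gripper's body presses on something with over 40 N, if the wrist force passes 120 N, or if a joint passes its speed limit or range.

## Working session

There is one attempt and no reset: what is moved stays moved. The work goes in short steps, Python scripts to look and compute and a tool call to move; the robot and the scene stay as the last step left them, time stands still between calls to the robot, and variables do not carry over. Pictures are saved under pics/ and viewed, and the job is handed in when it is done.

Besides the shell and the picture viewer there is one more tool, called after "Emit:" by a JSON object that holds its "fn" and its "kwargs", one argument or row to a line. servo_tool: Moves the arm, as the interface text tells. Its arguments: {"type":"object","properties":{"rows":{"type":"array","items":{"type":"array"}}},"required":["rows"]}

```bash
mkdir -p pics
python3 - <<'E'
from workcell import r
import cv2,numpy as np
for n in("scene","top"):
    p,d=r.snapshot(n); cv2.imwrite(f"pics/{n}0.png",p[:,:,::-1]); np.savez(f"{n}0.npz",p=p,d=d)
    i=r.camera_info(n); print(n,i)
print(r.camera_info("wrist")); print(r.sense())
E
```

```text
scene {'intrinsics': array([[409.88446619,   0.        , 324.84067411],
       [  0.        , 409.88446619, 197.19281498],
       [  0.        ,   0.        ,   1.        ]]), 'origin': array([-0.09414337,  0.56579131,  0.769535  ]), 'rotation': array([-0.3295567 ,  0.80339367, -0.46153289,  0.18148937])}
top {'intrinsics': array([[467.00643538,   0.        , 317.07632615],
       [  0.        , 467.00643538, 196.39401913],
       [  0.        ,   0.        ,   1.        ]]), 'origin': array([ 0.39768839, -0.1650752 ,  1.15795554]), 'rotation': array([-0.68102648,  0.72466335, -0.07705822,  0.07161   ])}
{'intrinsics': array([[309.70691629,   0.        , 318.07596176],
       [  0.        , 309.70691629, 202.20323832],
       [  0.        ,   0.        ,   1.        ]]), 'hand_eye': array([[ 9.99999993e-01, -7.03844604e-05, -9.69362433e-05,
        -7.18992170e-04],
       [ 9.34856708e-05,  9.64497671e-01,  2.64091337e-01,
        -6.78446777e-02],
       [ 7.49068546e-05, -2.64091344e-01,  9.64497671e-01,
        -1.41688653e-01],
       [ 0.00000000e+00,  0.00000000e+00,  0.00000000e+00,
         1.00000000e+00]])}
{'t': 0.1, 'joints': array([-1.36364024e+00,  3.13951246e-01,  4.50794662e-02,  1.30361674e+00,
        1.21872735e-05,  1.43124047e+00]), 'dq': array([ 0.00086519, -0.00053809,  0.00173561, -0.00095598, -0.0002928 ,
        0.00028517]), 'joint_efforts': array([ 2.37748231e-03, -4.81726706e+01,  2.99243474e+01,  1.28318233e-02,
       -1.41338819e-04,  5.62585114e-06]), 'position': array([ 0.19531018, -0.54031523,  0.23047793]), 'eef_rot': array([ 8.18476109e-01, -5.74539940e-01, -6.13995699e-04, -5.82172307e-04]), 'ft_force': array([ 0.66800822, -0.09235166,  0.119699  ]), 'ft_torque': array([ 5.21845414e-03,  6.34707640e-02, -7.03566172e-06]), 'opening': 0.08547244607774848}
```

View pics/scene0.png

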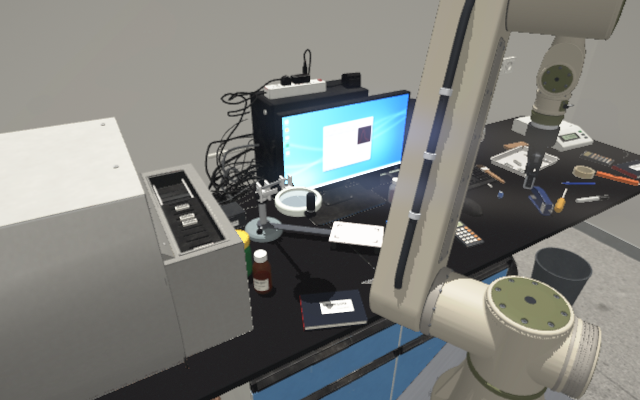

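View pics/top0.png

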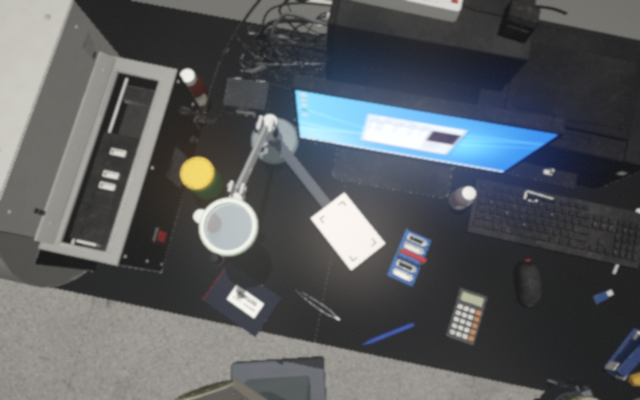

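The scene view shows the stage plate at (357,234), the post at (262,210) and the lens at (298,200). The robot's arm hides the carrier there. In the top view the carrier is at (410,257), the plate at (348,231), the lens at (228,227), the post at (268,122) and the jar at (197,174).

```bash
cat > h.py <<'E'
import numpy as np,cv2
from scipy.spatial.transform import Rotation as R
from workcell import r
def cam(n):
    i=r.camera_info(n); return i["intrinsics"],i["origin"],R.from_quat(i["rotation"]).as_matrix()
def ray(n,uv):
    K,o,M=cam(n); uv=np.atleast_2d(np.asarray(uv,float))
    d=np.c_[(uv-K[:2,2])/[K[0,0],K[1,1]],np.ones(len(uv))]@M.T; return o,d
def plane(n,uv,z):
    o,d=ray(n,uv); return o+d*((z-o[2])/d[:,2])[:,None]
def pts(n,d):
    v,u=np.mgrid[:400,:640]; o,q=ray(n,np.c_[u.ravel(),v.ravel()]); return (o+q*d.reshape(-1,1)).reshape(400,640,3)
def proj(n,p):
    K,o,M=cam(n); c=(np.atleast_2d(p)-o)@M; return c[:,:2]/c[:,2:]*[K[0,0],K[1,1]]+K[:2,2]
E
python3 - <<'E'
from h import *
np.set_printoptions(precision=4,suppress=True)
f=np.load("top0.npz");p,d=f["p"],f["d"];P=pts("top",d)
hsv=cv2.cvtColor(p,cv2.COLOR_RGB2HSV)
def show(n,m,z):
    c,_=cv2.findContours(m.astype(np.uint8),cv2.RETR_EXTERNAL,cv2.CHAIN_APPROX_NONE); c=max(c,key=cv2.contourArea)
    w=plane("top",c[:,0],z); b=cv2.minAreaRect((w[:,:2]*1000).astype(np.float32))
    ys,xs=np.where(m); print(n,b,m.sum(),"px",xs.mean(),ys.mean(),"depthpt",np.median(P[m],0)); return b
v,u=np.mgrid[:400,:640]
H,S,V=[hsv[...,k].astype(int) for k in range(3)]
box=lambda a,b,c,e:(u>=a)&(u<b)&(v>=c)&(v<e)
show("stage",(V>150)&(S<60)&box(305,390,188,275),.034)
car=box(380,440,222,292)
show("carrier blue",(V>60)&(S>110)&(H>95)&(H<125)&car,.014)
show("carrier all",((V>70))&car,.014)
show("handle",((H<8)|(H>172))&(S>120)&(V>60)&car,.066)
show("jarlid",(H>20)&(H<35)&(S>120)&(V>100)&box(170,225,150,200),.12)
show("cap",(V>140)&(S<60)&box(175,203,62,84),.119)
show("cap2",(V>140)&(S<60)&box(450,480,180,212),.1)
for uv in [(228,227),(268,122),(236,188),(268,150),(198,215),(225,275),(193,85),(228,255)]:
    print(uv,P[uv[1],uv[0]])
# ring
m=(V>120)&(S<60)&box(190,265,190,262); show("ring",m,.3)
ys,xs=np.where(m);print(np.percentile(P[m][:,2],[10,50,90]))
for n in("scene","top"):
    im=cv2.imread(f"pics/{n}0.png"); 
    a=im[150:330,180:440] if n=="scene" else im[60:300,170:490]
    cv2.imwrite(f"pics/{n}0z.png",cv2.resize(a,None,fx=2.5 if n=="top" else 3,fy=2.5 if n=="top" else 3,interpolation=2))
E
```

```text
stage ((549.6062622070312, -248.7530517578125), (164.4089813232422, 109.53755187988281), 34.08827590942383) 3029 px 347.3720699900957 230.79960382964674 depthpt [ 0.548  -0.2491  0.0341]
carrier blue ((437.9531555175781, -366.955322265625), (79.37879943847656, 42.25993347167969), 32.125118255615234) 297 px 407.8922558922559 260.8013468013468 depthpt [ 0.4675 -0.3922  0.01  ]
carrier all ((485.4434509277344, -388.59088134765625), (125.3140869140625, 158.53309631347656), 84.82178497314453) 2650 px 401.79622641509434 252.0732075471698 depthpt [ 0.4907 -0.3796  0.0068]
handle ((476.0408020019531, -395.9659729003906), (58.268707275390625, 9.243149757385254), 63.308128356933594) 84 px 413.95238095238096 255.61904761904762 depthpt [ 0.4757 -0.3975  0.0652]
jarlid ((691.493408203125, 91.83905792236328), (78.1654281616211, 81.68260955810547), 89.0800552368164) 986 px 197.0050709939148 172.9421906693712 depthpt [0.6917 0.0926 0.1184]
cap ((937.173095703125, 113.98837280273438), (33.701881408691406, 37.09257888793945), 89.59182739257812) 182 px 186.95054945054946 74.9010989010989 depthpt [0.9291 0.1076 0.133 ]
cap2 ((609.8699951171875, -531.6234741210938), (35.308895111083984, 33.284297943115234), 86.45104217529297) 191 px 468.2303664921466 192.80104712041884 depthpt [ 0.6128 -0.5343  0.0911]
(228, 227) [ 0.5396 -0.0018  0.2592]
(268, 122) [ 0.7924 -0.0787  0.1522]
(236, 188) [ 0.6104 -0.0233  0.2838]
(268, 150) [ 0.7688 -0.0644  0.0203]
(198, 215) [0.5932 0.0905 0.1195]
(225, 275) [0.4616 0.0521 0.0168]
(193, 85) [0.9176 0.1035 0.1042]
(228, 255) [ 0.4848 -0.0019  0.2663]
ring ((538.9657592773438, -7.78564453125), (119.20488739013672, 111.4625473022461), 21.865352630615234) 3064 px 227.20430809399477 224.48825065274153 depthpt [ 0.5449 -0.0026  0.2614]
[0.2578 0.2614 0.2694]
```

```bash
ls pics
```

```text
scene0.png
scene0z.png
top0.png
top0z.png
```

View pics/scene0z.png

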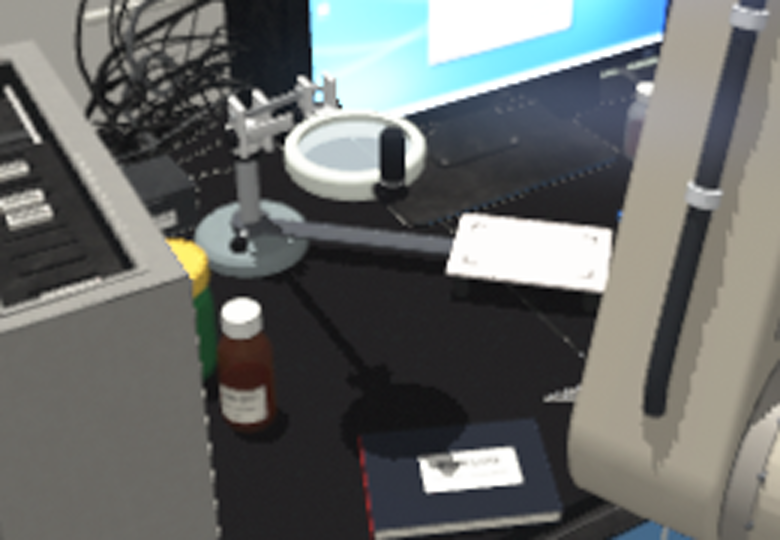

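View pics/top0z.png

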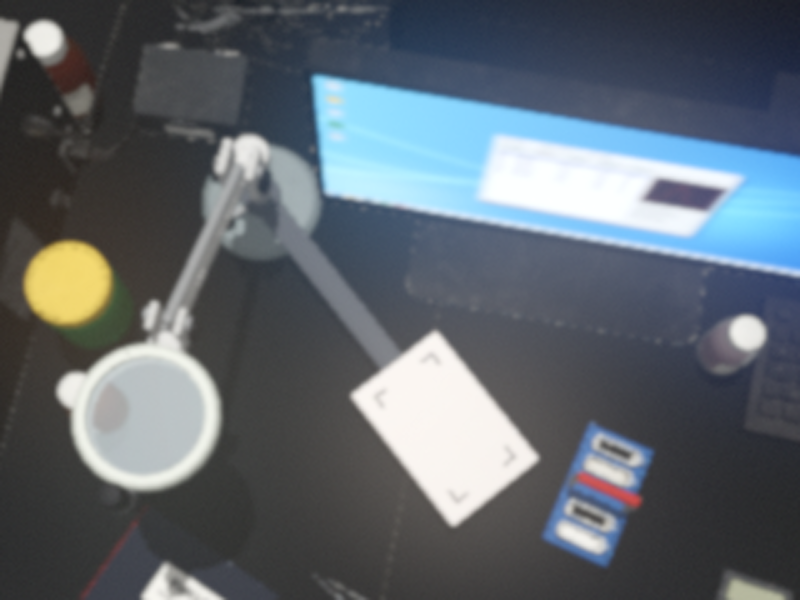

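The measurements agree with the given sizes:

| Item | Position (m) | Angle / size |
|---|---|---|
| Stage | (0.548, -0.249) | 34.1°, z 0.034 |
| Post | about (0.797, -0.081) | – |
| Handle | (0.476, -0.396), top 0.065 | carrier length at -26.7° |
| Lens | about (0.54, -0.008, 0.25) | – |
| Bottle cap | (0.593, 0.09) | – |

Next I move to above the carrier.

Emit:
{"fn": "servo_tool", "kwargs": {
  "rows": [
    [[40,20,0],0.11,85],
    [[80,41,0],0.22,85],
    [[120,62,0],0.33,85],
    [[160,83,-20],0.44,85],
    [[200,103,-40],0.55,85],
    [[240,124,-50],0.66,85],
    [[281,145,-60],0.757,85],
    [[281,145,-60],0.757,85],
    [[281,145,-60],0.757,85],
    [[281,145,-60],0.757,85]
  ]
}}

```text
t: 1.1
position: [0.4757, -0.3962, 0.1713]
eef_rot: [0.973, -0.232, -0.0, 0.0]
ft_force: [-0.3, -0.4, 0.4]
opening: 0.0852
```

```bash
cat >> h.py <<'E'
def wray(uv,s):
    i=r.camera_info("wrist");K,T=i["intrinsics"],i["hand_eye"]
    uv=np.atleast_2d(np.asarray(uv,float)); q=(uv-K[:2,2])/K[0,0]; t=np.linalg.norm(q,axis=1)
    d=np.c_[q*(np.sin(t)/np.maximum(t,1e-9))[:,None],np.cos(t)]
    M=R.from_quat(s["eef_rot"]).as_matrix()
    return s["position"]+M@T[:3,3], d@T[:3,:3].T@M.T
def wplane(uv,z,s):
    o,d=wray(uv,s); return o+d*((z-o[2])/d[:,2])[:,None]
E
python3 - <<'E'
from h import *
s=r.sense();print(s["t"],s["position"],R.from_quat(s["eef_rot"]).as_matrix()[:,0])
p,d=r.snapshot("wrist");cv2.imwrite("pics/w1.png",p[:,:,::-1]);np.savez("w1.npz",p=p,d=d,pos=s["position"],eef=s["eef_rot"])
hsv=cv2.cvtColor(p,cv2.COLOR_RGB2HSV).astype(int);H,S,V=hsv[...,0],hsv[...,1],hsv[...,2]
def big(m): 
    c,_=cv2.findContours(m.astype(np.uint8),cv2.RETR_EXTERNAL,cv2.CHAIN_APPROX_NONE); return max(c,key=cv2.contourArea)[:,0]
for n,m,z in [("handle",((H<8)|(H>172))&(S>120)&(V>60),.066),("blue",(H>95)&(H<125)&(S>100)&(V>50),.014)]:
    c=big(m); print(n,c.mean(0),cv2.minAreaRect((wplane(c,z,s)[:,:2]*1000).astype(np.float32)))
E
```

```text
1.1 [ 0.47571844 -0.39616282  0.17125972] [ 8.92375626e-01 -4.51293123e-01 -5.09082197e-04]
handle [320.16       199.43333333] ((478.6210021972656, -394.6403503417969), (60.863502502441406, 9.62504768371582), 61.81957244873047)
blue [602.72651605 188.85731272] ((902.4182739257812, -921.2900390625), (277.9733581542969, 1218.7274169921875), 9.639267921447754)
```

View pics/w1.png

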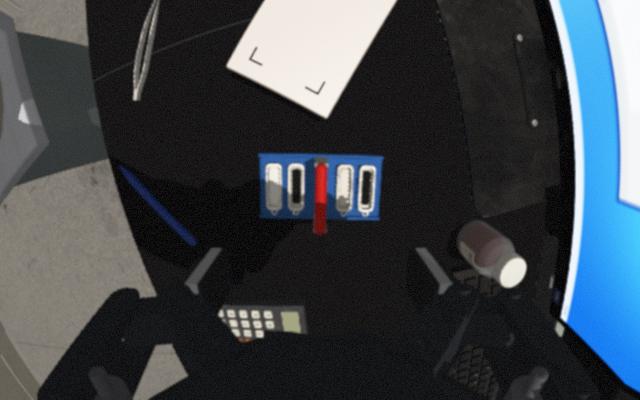

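The wrist view shows the carrier upright at (320,187), with the red handle at (320,197) square across the jaws. The two measurements agree within 3 mm. I'll lower and pinch.

Emit:
{"fn": "servo_tool", "kwargs": {
  "rows": [
    [[2,1,-30],0,85],
    [[2,1,-60],0,85],
    [[2,1,-90],0,60],
    [[2,1,-110],0,50],
    [[2,1,-122],0,40],
    [[2,1,-130],0,40],
    [[2,1,-130],0,40],
    [[2,1,-130],0,40],
    [[2,1,-130],0,0],
    [[2,1,-130],0,0],
    [[2,1,-130],0,0],
    [[2,1,-130],0,0],
    [[2,1,-130],0,0],
    [[2,1,-130],0,0],
    [[2,1,-130],0,0]
  ]
}}

```text
t: 2.65
position: [0.479, -0.3954, 0.0425]
eef_rot: [0.973, -0.231, 0.001, 0.001]
ft_force: [-0.6, -0.0, 6.1]
opening: 0.0087
```

Emit:
{"fn": "servo_tool", "kwargs": {
  "rows": [
    [[0,0,5],0,0],
    [[0,0,15],0,0],
    [[0,0,30],0,0],
    [[0,0,50],0,0],
    [[0,0,70],0,0],
    [[0,0,80],0,0],
    [[0,0,80],0,0],
    [[0,0,80],0,0]
  ]
}}

```text
t: 3.45
position: [0.4782, -0.3946, 0.1208]
eef_rot: [0.973, -0.231, -0.0, -0.0]
ft_force: [-0.1, -0.6, -2.3]
opening: 0.0091
```

Run:
```python
from h import *
s=r.sense();print(s["t"],s["position"],s["opening"],s["ft_force"],R.from_quat(s["eef_rot"]).as_matrix()[:,0])
p,d=r.snapshot("wrist");cv2.imwrite("pics/w2.png",p[:,:,::-1])
hsv=cv2.cvtColor(p,cv2.COLOR_RGB2HSV).astype(int);H,S,V=hsv[...,0],hsv[...,1],hsv[...,2]
v,u=np.mgrid[:400,:640]
m=(H>95)&(H<125)&(S>100)&(V>50)&(u>200)&(u<440)&(v>120)
c,_=cv2.findContours(m.astype(np.uint8),cv2.RETR_EXTERNAL,cv2.CHAIN_APPROX_NONE); c=np.vstack(c)[:,0]
b=cv2.minAreaRect((wplane(c,s["position"][2]-.040+.014,s)[:,:2]*1000).astype(np.float32));print(b)
```

```text
3.45 [ 0.47821741 -0.39456409  0.12080585] 0.009122372699748945 [-0.05359745 -0.56946724 -2.31542353] [ 8.92935977e-01 -4.50183343e-01 -5.47570007e-04]
((478.81689453125, -392.82281494140625), (67.0847396850586, 121.19081115722656), 62.58229064941406)
```

View pics/w2.png

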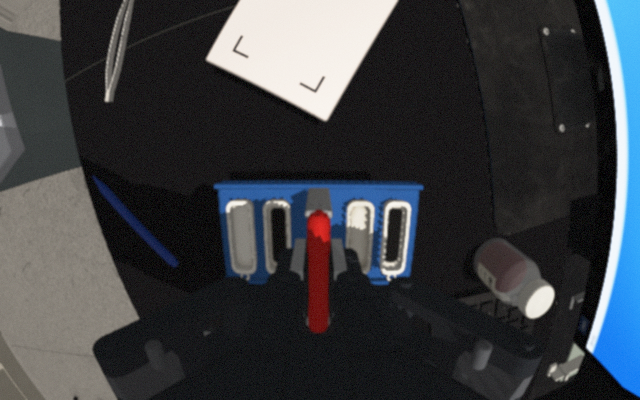

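The carrier has lifted level and is centred in the grip; the blue outline measures 121×67 mm. I'll carry it over the stage and turn it 1.062 rad.

Emit:
{"fn": "servo_tool", "kwargs": {
  "rows": [
    [[4,8,5],0.06,0],
    [[10,22,10],0.15,0],
    [[18,38,10],0.26,0],
    [[26,54,10],0.38,0],
    [[34,70,10],0.5,0],
    [[42,87,10],0.62,0],
    [[50,104,10],0.74,0],
    [[58,120,10],0.86,0],
    [[65,135,10],0.96,0],
    [[69,142,10],1.03,0],
    [[70,145,10],1.062,0],
    [[70,145,10],1.062,0],
    [[70,145,10],1.062,0],
    [[70,145,10],1.062,0]
  ]
}}

```text
t: 4.9
position: [0.5481, -0.2503, 0.1311]
eef_rot: [0.956, 0.292, -0.0, -0.0]
ft_force: [0.0, -0.3, -1.9]
opening: 0.0084
```

Run:
```python
from h import *
s=r.sense();print(s["t"],s["position"],s["opening"],s["ft_force"],np.degrees(np.arctan2(*R.from_quat(s["eef_rot"]).as_matrix()[[1,0],0])))
p,d=r.snapshot("wrist");cv2.imwrite("pics/w3.png",p[:,:,::-1])
p,d=r.snapshot("top");cv2.imwrite("pics/t3.png",cv2.resize(p[150:310,270:440,::-1],None,fx=3.5,fy=3.5))
```

```text
4.9 [ 0.54809178 -0.2503296   0.1310526 ] 0.008434750646348896 [ 0.03177015 -0.33901013 -1.87736398] 34.002344278611915
```

View pics/w3.png

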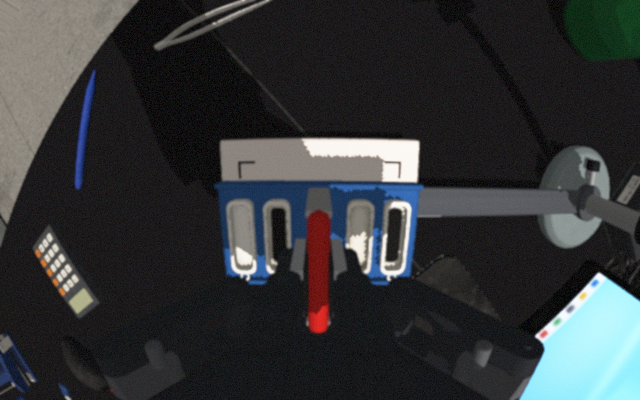

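View pics/t3.png

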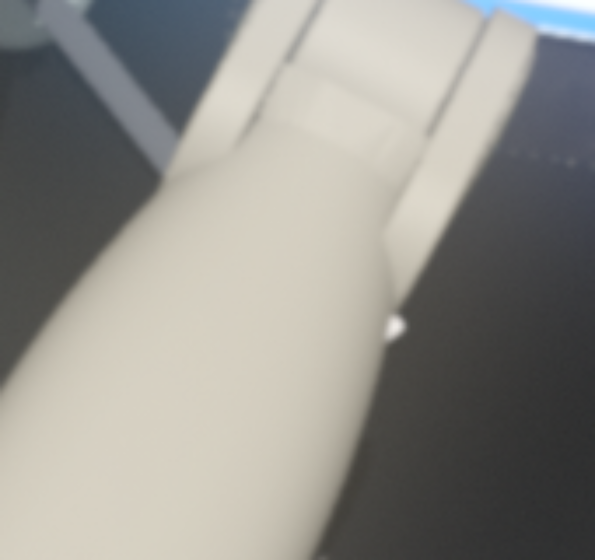

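The wrist view shows the carrier at x 218–420, over the plate at 220–420, parallel to it and centred lengthwise. Next I check the crosswise offset from the plate's far edge (row 139).

Run:
```python
from h import *
s=r.sense();c,sn=np.cos(np.radians(34)),np.sin(np.radians(34))
def q(uv,z):
    w=wplane(uv,z,s)[:,:2]-s["position"][:2]; print(np.round(w@np.array([[c,-sn],[sn,c]])*1000,1))
q([(220,140),(320,139),(420,140)],.034)
q([(240,162),(401,162)],.034)
q([(217,184),(320,184),(422,184)],s["position"][2]-.040+.014)
```

```text
[[-76.7  53. ]
 [  2.6  52.2]
 [ 82.3  53.2]]
[[-60.8  34.9]
 [ 67.2  35. ]]
[[-56.9  32.3]
 [  2.1  31.9]
 [ 60.8  32.3]]
```

The plate's centre is at (+3, 0) mm and the carrier's at (+2, -0.7) mm from the TCP, so they're aligned within 1 mm. I'll lower it.

Emit:
{"fn": "servo_tool", "kwargs": {
  "rows": [
    [[0,0,-10],0,0],
    [[0,0,-25],0,0],
    [[0,0,-38],0,0],
    [[0,0,-46],0,0],
    [[0,0,-50],0,0],
    [[0,0,-52],0,0],
    [[0,0,-54],0,0],
    [[0,0,-55],0,0],
    [[0,0,-55],0,0],
    [[0,0,-55],0,0]
  ]
}}

```text
t: 6.0
position: [0.5487, -0.25, 0.0767]
eef_rot: [0.956, 0.293, 0.0, 0.0]
ft_force: [0.1, -0.0, -1.5]
opening: 0.0085
```

Emit:
{"fn": "servo_tool", "kwargs": {
  "rows": [
    [[0,0,-1],0,0],
    [[0,0,-2],0,0],
    [[0,0,-2],0,0]
  ]
}}

```text
t: 6.3
position: [0.5487, -0.25, 0.0767]
eef_rot: [0.956, 0.293, 0.001, 0.001]
ft_force: [-4.6, 3.3, 11.0]
opening: 0.0087
```

It's on the plate, with 11 N of upward contact force. I'll release and rise straight up.

Emit:
{"fn": "servo_tool", "kwargs": {
  "rows": [
    [[0,0,1],0,8],
    [[0,0,1],0,30],
    [[0,0,1],0,40],
    [[0,0,1],0,40],
    [[0,0,1],0,40],
    [[0,0,15],0,40],
    [[0,0,40],0,40],
    [[0,0,80],0,40],
    [[0,0,120],0,40],
    [[0,0,120],0,40]
  ]
}}

```text
t: 7.3
position: [0.5513, -0.2516, 0.2006]
eef_rot: [0.956, 0.293, 0.003, 0.004]
ft_force: [1.6, 0.3, 0.5]
opening: 0.0401
```

Run:
```python
from h import *
s=r.sense();print(s["t"],s["position"],s["opening"])
c,sn=np.cos(np.radians(34)),np.sin(np.radians(34))
p,d=r.snapshot("wrist");cv2.imwrite("pics/w4.png",p[:,:,::-1])
hsv=cv2.cvtColor(p,cv2.COLOR_RGB2HSV).astype(int);H,S,V=hsv[...,0],hsv[...,1],hsv[...,2]
v,u=np.mgrid[:400,:640]
bx=(u>200)&(u<440)&(v>60)&(v<340)
for n,m,z in [("blue",(H>95)&(H<125)&(S>100)&(V>50)&bx,.048),("handle",((H<8)|(H>172))&(S>120)&(V>60)&bx,.1),("plate",(S<60)&(V>90)&bx,.034)]:
    k,_=cv2.findContours(m.astype(np.uint8),cv2.RETR_EXTERNAL,cv2.CHAIN_APPROX_NONE); k=np.vstack([x for x in k if len(x)>20])[:,0]
    print(n,cv2.minAreaRect((wplane(k,z,s)[:,:2]*1000).astype(np.float32)))
```

```text
7.3 [ 0.5513336  -0.25157286  0.20064044] 0.0401421251972942
blue ((549.919189453125, -249.5616455078125), (120.00406646728516, 63.80508041381836), 33.992557525634766)
handle ((550.1197509765625, -249.9140625), (8.382355690002441, 61.55662155151367), 33.99037170410156)
plate ((588.2228393554688, -259.16253662109375), (212.55287170410156, 168.22854614257812), 33.90614318847656)
```

View pics/w4.png

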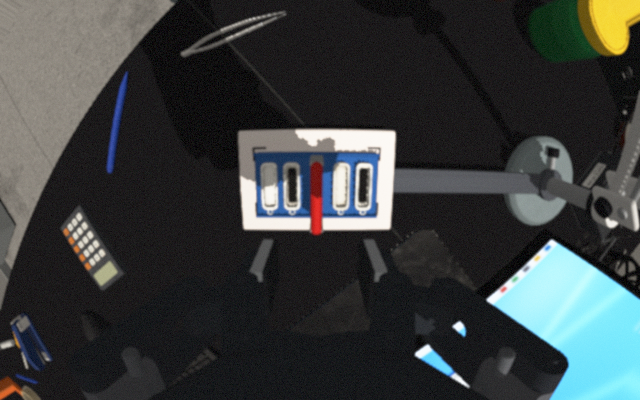

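The carrier stands flat between the four corner marks, at (0.550, -0.250) and 34.0°, 120×64 mm. Next I rise and go over to the lens grip.

Emit:
{"fn": "servo_tool", "kwargs": {
  "rows": [
    [[0,0,40],0,40],
    [[0,0,80],0,40],
    [[0,0,120],0,40],
    [[0,0,160],0,50],
    [[0,0,200],0,60],
    [[-10,30,200],0,60],
    [[-20,65,200],0,60],
    [[-30,105,200],0,60],
    [[-42,145,200],0,60],
    [[-52,185,200],0,60],
    [[-64,225,200],0,60],
    [[-72,250,200],0,60],
    [[-77,270,200],0,60],
    [[-77,270,200],0,60],
    [[-77,270,200],0,60],
    [[-77,270,200],0,60]
  ]
}}

```text
t: 8.95
position: [0.4717, 0.0195, 0.3935]
eef_rot: [0.956, 0.293, -0.001, -0.0]
ft_force: [-0.3, -0.2, -0.1]
opening: 0.0602
```

Run:
```python
from h import *
s=r.sense();print(s["t"],s["position"],s["opening"],s["ft_force"])
p,d=r.snapshot("wrist");cv2.imwrite("pics/w5.png",p[:,:,::-1]);np.savez("w5.npz",p=p,d=d,pos=s["position"],eef=s["eef_rot"])
print(plane("top",[(216,258)],.305),plane("top",[(228,227)],.261))
```

```text
8.95 [0.47169654 0.01953403 0.39352008] 0.06015834060769191 [-0.31613704 -0.20350023 -0.10282828]
[[0.47693952 0.01290355 0.305     ]] [[ 0.53934403 -0.002116    0.261     ]]
```

View pics/w5.png

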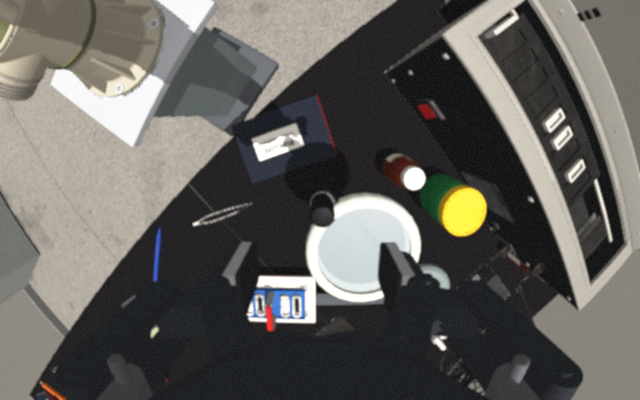

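The wrist view shows the black stud at (322,209), its top at about (320,202), and the ring centred at about (364,247).

Run:
```python
from h import *
f=np.load("w5.npz");s={"position":f["pos"],"eef_rot":f["eef"]};p,d=f["p"],f["d"]
hsv=cv2.cvtColor(p,cv2.COLOR_RGB2HSV).astype(int);H,S,V=hsv[...,0],hsv[...,1],hsv[...,2]
for z in(.30,.31):print(z,wplane([(320,202)],z,s))
v,u=np.mgrid[:400,:640]
m=((V>140)&(S<50)&(u>295)&(u<425)&(v>190)&(v<305)).astype(np.uint8)
c=max(cv2.findContours(m,cv2.RETR_EXTERNAL,cv2.CHAIN_APPROX_NONE)[0],key=cv2.contourArea)[:,0]
w=wplane(c,.261,s); k=(u[0,0],)
print(cv2.fitEllipse((w[:,:2]*1000).astype(np.float32)),cv2.minEnclosingCircle((w[:,:2]*1000).astype(np.float32)))
# depth of points
i=r.camera_info("wrist")
o,dd=wray([(320,200),(320,204),(360,245),(312,245)],s); cz=i["hand_eye"][:3,:3]
M=R.from_quat(s["eef_rot"]).as_matrix()@cz
for (a,b),q in zip([(320,200),(320,204),(360,245),(312,245)],dd): print(a,b,d[b,a],o+q*d[b,a]/(q@M[:,2]))
cv2.imwrite("pics/w5z.png",cv2.resize(p[160:320,240:450,::-1],None,fx=3.5,fy=3.5,interpolation=2))
```

```text
0.3 [[0.47212972 0.02352957 0.3       ]]
0.31 [[0.47053943 0.02576332 0.31      ]]
((537.9419555664062, -9.031131744384766), (101.06831359863281, 130.98365783691406), 174.43594360351562) ((540.7821655273438, -16.304187774658203), 70.9701156616211)
320 200 0.24622424 [0.47162396 0.02430487 0.29736173]
320 204 0.23605262 [0.47174513 0.02400764 0.30799679]
360 245 0.29822955 [5.35429722e-01 1.81915668e-04 2.58749389e-01]
312 245 0.28941587 [ 0.4947135  -0.0227915   0.26684397]
```

View pics/w5z.png

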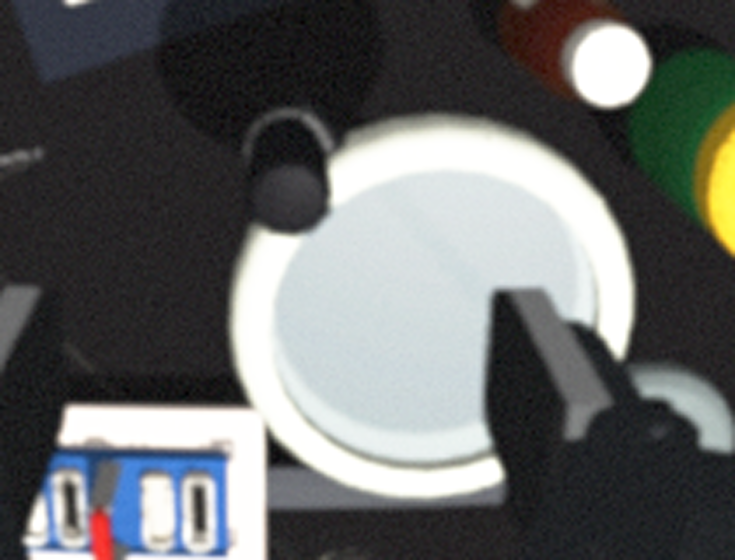

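Run:
```python
from h import *
f=np.load("w5.npz");s={"position":f["pos"],"eef_rot":f["eef"]};d=f["d"]
for z in(.305,.31):print(z,wplane([(323,215.5),(299+0,218)],z,s)[0])
M=R.from_quat(s["eef_rot"]).as_matrix()@r.camera_info("wrist")["hand_eye"][:3,:3]
L=[(323,215),(321,213),(325,217),(323,218),(345,198),(310,240),(330,285),(415,215)]
o,dd=wray(L,s)
for (a,b),q in zip(L,dd): print(a,b,o+q*d[b,a]/(q@M[:,2]))
post=np.array([.797,-.081])
ring=np.array([.540,-.003]);
for g in([.474,.019],[.5394,-.002]): v=np.array(g)-post; print(np.hypot(*v),np.arctan2(-v[1],-v[0]))
```

```text
0.305 [0.47941007 0.01691285 0.305     ]
0.31 [0.47843956 0.01819766 0.31      ]
323 215 [0.47801159 0.01879604 0.31104543]
321 213 [0.47583806 0.01928841 0.31114615]
325 217 [0.48033302 0.01812742 0.31027087]
323 218 [0.47924868 0.0169675  0.31163203]
345 198 [0.49546986 0.03060775 0.2597876 ]
310 240 [ 0.49039331 -0.01969011  0.26657829]
330 285 [ 0.53355202 -0.04889995  0.26756459]
415 215 [0.6813869  0.03553478 0.0009943 ]
0.33812571626541515 -0.3002384384204855
0.2694415706605052 -0.2975711868185171
```

The stud's top is at (0.478, 0.018, 0.310). Seen from the post that gives swing -0.30 and boom ≈0.55, and the radius of 0.334 agrees with the expected 0.336. I'll lower onto it and pinch.

Emit:
{"fn": "servo_tool", "kwargs": {
  "rows": [
    [[6,-1,-30],0,60],
    [[6,-1,-65],0,60],
    [[6,-1,-90],0,60],
    [[6,-1,-108],0,60],
    [[6,-1,-118],0,60],
    [[6,-1,-118],0,60],
    [[6,-1,-118],0,60],
    [[6,-1,-118],0,30],
    [[6,-1,-118],0,10],
    [[6,-1,-118],0,0],
    [[6,-1,-118],0,0],
    [[6,-1,-118],0,0],
    [[6,-1,-118],0,0],
    [[6,-1,-118],0,0]
  ]
}}

```text
t: 10.4
position: [0.4771, 0.0193, 0.2765]
eef_rot: [0.956, 0.293, -0.0, -0.0]
ft_force: [-4.4, -0.0, 4.9]
opening: 0.018
```

Run:
```python
from h import *
s=r.sense();print(s["t"],s["position"],s["opening"],s["ft_force"])
p,d=r.snapshot("wrist");cv2.imwrite("pics/w6.png",p[:,:,::-1])
post=np.array([.797,-.081]);v=s["position"][:2]-post
print(np.hypot(*v),np.arctan2(-v[1],-v[0]))
```

```text
10.4 [0.47709631 0.0192624  0.27654239] 0.018042008912455405 [-4.38573804 -0.0180912   4.87243074]
0.3352475537266908 -0.303717630237923
```

View pics/w6.png

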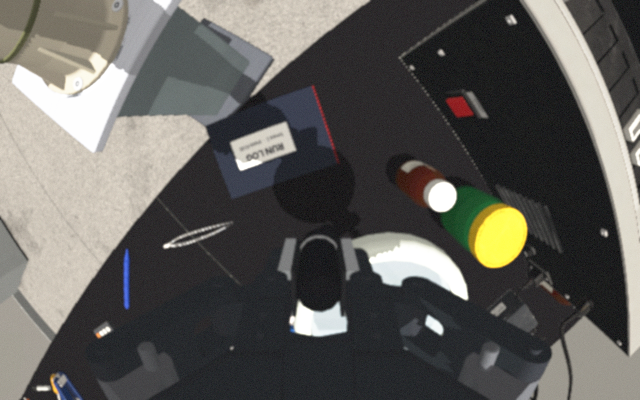

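The stud is held, with the opening at 18 mm. I'll work out the arc waypoints.

Run:
```python
import numpy as np
post=np.array([.797,-.081]);p0=np.array([.4771,.0193,.2765]);R0=.3352
s0,s1=-.304,.600
N=16
for k in range(1,N+1):
    u=k/N;u=u*u*(3-2*u);t=s0+(s1-s0)*u; q=post-R0*np.array([np.cos(t),np.sin(t)])-p0[:2]; print([[*np.round(q*1000).astype(int).tolist(),0],round(t-s0,2),0],end=",")
print()
pe=post-R0*np.array([np.cos(s1),np.sin(s1)])
b0=np.arcsin(.105/.2)
N=12
for k in range(1,N+1):
    u=k/N;u=u*u*(3-2*u);b=b0*(1-u); rr=R0+.2*(np.cos(b)-np.cos(b0)); q=post-rr*np.array([np.cos(s1),np.sin(s1)])-pe; print([[*np.round(q*1000).astype(int).tolist(),int(round(200*np.sin(b)-105))],0,0],end=",")
```

```text
[[-1, -3, 0], 0.01, 0],[[-4, -12, 0], 0.04, 0],[[-7, -27, 0], 0.08, 0],[[-11, -46, 0], 0.14, 0],[[-14, -69, 0], 0.21, 0],[[-15, -94, 0], 0.29, 0],[[-15, -122, 0], 0.37, 0],[[-12, -150, 0], 0.45, 0],[[-6, -177, 0], 0.54, 0],[[1, -204, 0], 0.62, 0],[[10, -228, 0], 0.69, 0],[[19, -249, 0], 0.76, 0],[[28, -266, 0], 0.82, 0],[[36, -279, 0], 0.87, 0],[[41, -287, 0], 0.89, 0],[[43, -290, 0], 0.9, 0],
[[-1, -1, -2], 0, 0],[[-3, -2, -7], 0, 0],[[-7, -5, -15], 0, 0],[[-11, -7, -25], 0, 0],[[-15, -10, -37], 0, 0],[[-18, -13, -50], 0, 0],[[-21, -14, -64], 0, 0],[[-23, -16, -76], 0, 0],[[-24, -16, -88], 0, 0],[[-24, -17, -97], 0, 0],[[-25, -17, -103], 0, 0],[[-25, -17, -105], 0, 0],
```

Emit:
{"fn": "servo_tool", "kwargs": {
  "rows": [
    [[-1,-3,0],0.01,0],
    [[-4,-12,0],0.04,0],
    [[-7,-27,0],0.08,0],
    [[-11,-46,0],0.14,0],
    [[-14,-69,0],0.21,0],
    [[-15,-94,0],0.29,0],
    [[-15,-122,0],0.37,0],
    [[-12,-150,0],0.45,0],
    [[-6,-177,0],0.54,0],
    [[1,-204,0],0.62,0],
    [[10,-228,0],0.69,0],
    [[19,-249,0],0.76,0],
    [[28,-266,0],0.82,0],
    [[36,-279,0],0.87,0],
    [[41,-287,0],0.89,0],
    [[43,-290,0],0.9,0],
    [[43,-290,0],0.9,0]
  ]
}}

```text
t: 12.15
position: [0.5204, -0.2726, 0.2765]
eef_rot: [0.734, 0.68, -0.001, 0.001]
ft_force: [-3.7, -3.5, 4.4]
opening: 0.0186
```

Run:
```python
from h import *
s=r.sense();print(s["t"],s["position"],s["opening"],s["ft_force"])
p,d=r.snapshot("wrist");cv2.imwrite("pics/w7.png",p[:,:,::-1])
```

```text
12.15 [ 0.52042431 -0.27258742  0.27645377] 0.018628087538424022 [-3.66221503 -3.53614251  4.35952763]
```

View pics/w7.png

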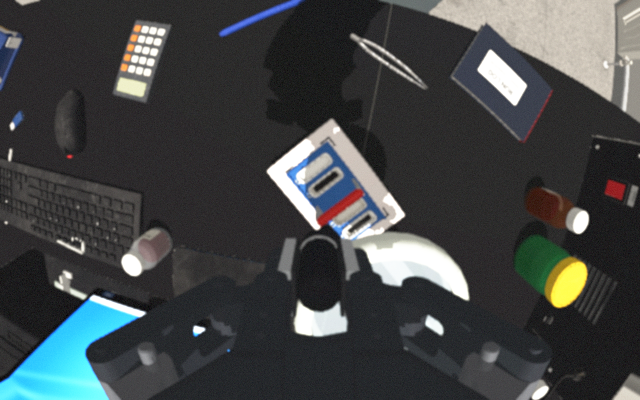

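The stud is still held, the forces are small and the carrier hasn't moved. I'll lower the arm.

Emit:
{"fn": "servo_tool", "kwargs": {
  "rows": [
    [[-1,-1,-2],0,0],
    [[-3,-2,-7],0,0],
    [[-7,-5,-15],0,0],
    [[-11,-7,-25],0,0],
    [[-15,-10,-37],0,0],
    [[-18,-13,-50],0,0],
    [[-21,-14,-64],0,0],
    [[-23,-15,-76],0,0],
    [[-24,-15,-88],0,0],
    [[-25,-15,-97],0,0],
    [[-25,-15,-103],0,0],
    [[-25,-15,-105],0,0],
    [[-25,-15,-105],0,0],
    [[-25,-15,-105],0,0]
  ]
}}

```text
t: 13.6
position: [0.4935, -0.2876, 0.1707]
eef_rot: [0.734, 0.679, -0.002, -0.0]
ft_force: [-8.5, -6.4, 1.0]
opening: 0.0183
```

Run:
```python
from h import *
s=r.sense();print(s["t"],s["position"],s["opening"],s["ft_force"])
p,d=r.snapshot("scene");cv2.imwrite("pics/s8.png",cv2.resize(p[150:330,180:440,::-1],None,fx=3,fy=3,interpolation=2))
```

```text
13.6 [ 0.49354084 -0.28759926  0.17068071] 0.018299626980095785 [-8.5081285  -6.41709787  0.97520545]
```

View pics/s8.png

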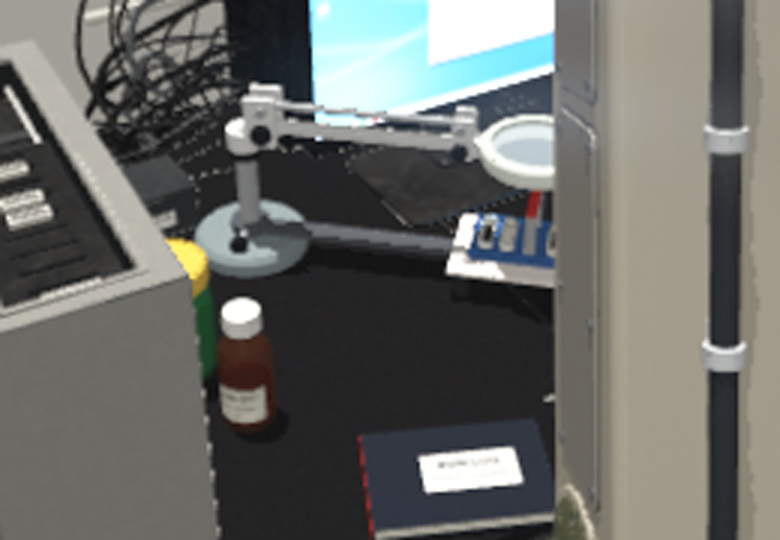

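The white arm looks level and the lens is over the carrier. I'll release, rise and check.

Emit:
{"fn": "servo_tool", "kwargs": {
  "rows": [
    [[-1,-1,0],0,18],
    [[-1,-1,0],0,30],
    [[-1,-1,0],0,50],
    [[-1,-1,0],0,60],
    [[-1,-1,0],0,60],
    [[-1,-1,15],0,60],
    [[-1,-1,40],0,60],
    [[-1,-1,80],0,60],
    [[-1,-1,120],0,60],
    [[-1,-1,160],0,60],
    [[-1,-1,160],0,60],
    [[-1,-1,160],0,60]
  ]
}}

```text
t: 14.85
position: [0.4952, -0.287, 0.3324]
eef_rot: [0.733, 0.68, 0.0, 0.001]
ft_force: [0.4, 0.3, -0.8]
opening: 0.06
```

Run:
```python
from h import *
s=r.sense();print(s["t"],s["position"],s["opening"],s["ft_force"])
p,d=r.snapshot("wrist");cv2.imwrite("pics/w9.png",p[:,:,::-1]);np.savez("w9.npz",p=p,d=d,pos=s["position"],eef=s["eef_rot"])
```

```text
14.85 [ 0.49516943 -0.28704244  0.33237254] 0.05997034676858776 [ 0.36847136  0.31880025 -0.81912447]
```

View pics/w9.png

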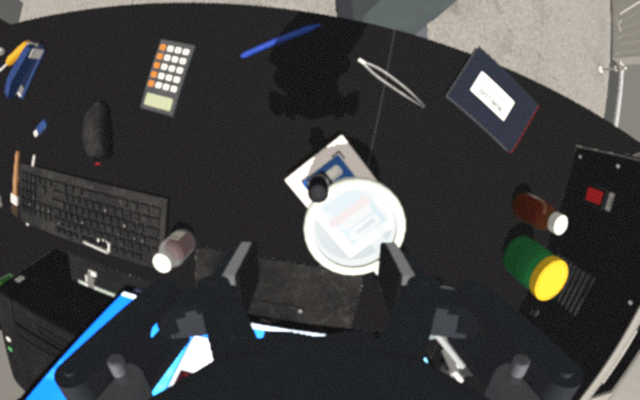

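The stud is free and the lens lies over the carrier, with its ring centred at about (355,226). I'll move the arm clear so the top camera can see.

Emit:
{"fn": "servo_tool", "kwargs": {
  "rows": [
    [[0,0,30],0,60],
    [[-20,-30,40],0,60],
    [[-50,-65,40],0,60],
    [[-85,-95,40],0,60],
    [[-120,-125,40],0,60],
    [[-155,-155,40],0,60],
    [[-190,-185,40],0,60],
    [[-225,-210,40],0,60],
    [[-260,-235,40],0,60],
    [[-290,-250,40],0,60],
    [[-290,-250,40],0,60],
    [[-290,-250,40],0,60],
    [[-290,-250,40],0,60]
  ]
}}

```text
t: 16.2
position: [0.2051, -0.5361, 0.3704]
eef_rot: [0.733, 0.68, 0.001, -0.001]
ft_force: [0.2, 0.3, -0.5]
opening: 0.0599
```

Run:
```python
from h import *
s=r.sense();print(s["t"],s["position"],s["dq"].round(3))
for n in("top","scene"):
    p,d=r.snapshot(n);np.savez(f"{n}9.npz",p=p,d=d)
    a=p[60:300,170:490] if n=="top" else p[150:330,180:440]
    cv2.imwrite(f"pics/{n}9.png",cv2.resize(a[:,:,::-1],None,fx=2.5 if n=="top" else 3,fy=2.5 if n=="top" else 3,interpolation=2))
```

```text
16.2 [ 0.20508741 -0.53608609  0.37037871] [ 0.017 -0.009  0.009  0.002 -0.002 -0.002]
```

View pics/top9.png

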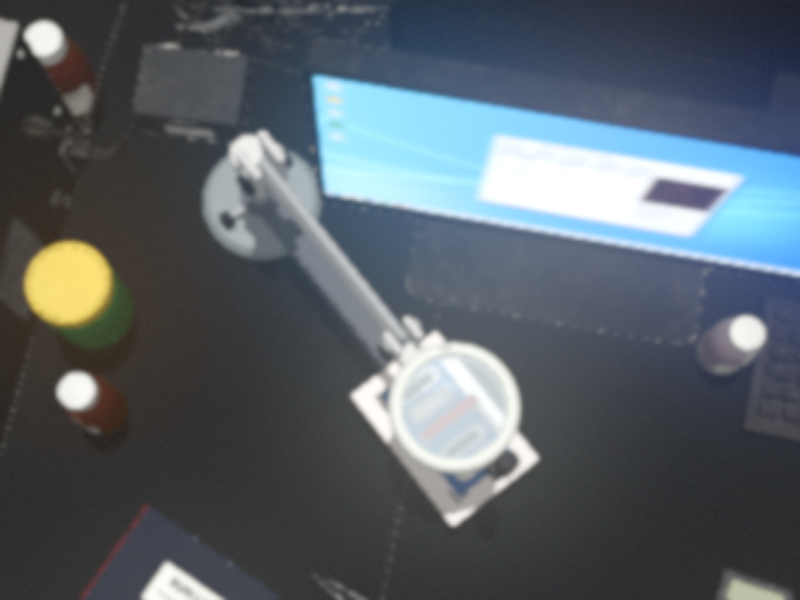

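View pics/scene9.png

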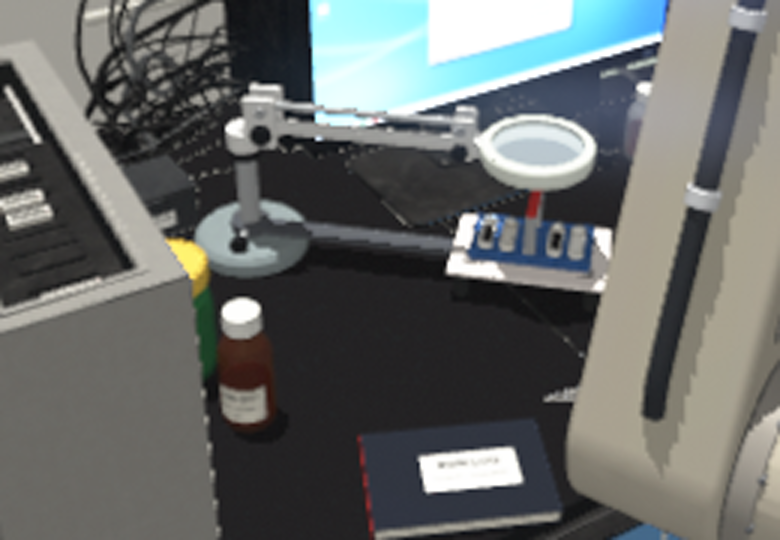

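Both views show the arm roughly level, the ring centred at about (455,407) in the enlarged top view, and the jar and bottle unmoved. I'll measure the lens height and offset.

Run:
```python
from h import *
np.set_printoptions(precision=4,suppress=True)
c2={}
for n,b,z0 in(("top",(318,382,190,252),0),("scene",(336,382,186,216),0)):
    f=np.load(n+"9.npz");p,d=f["p"],f["d"];P=pts(n,d)
    # ring by depth height
    v,u=np.mgrid[:400,:640];bx=(u>=b[0])&(u<b[1])&(v>=b[2])&(v<b[3])
    m=bx&(P[...,2]>.135)&(P[...,2]<.2)
    k=np.where(m);w=P[m];print(n,m.sum(),np.percentile(w[:,2],[5,25,50,75,95]))
    mm=m.astype(np.uint8); c=max(cv2.findContours(mm,cv2.RETR_EXTERNAL,cv2.CHAIN_APPROX_NONE)[0],key=cv2.contourArea)[:,0]
    e=cv2.fitEllipse(c); print(" ellipse px",e); c2[n]=e[0]
    for z in(.15,.161): print(z,plane(n,[e[0]],z))
    hsv=cv2.cvtColor(p,cv2.COLOR_RGB2HSV)
o1,d1=ray("top",[c2["top"]]);o2,d2=ray("scene",[c2["scene"]])
t=np.linalg.lstsq(np.c_[d1[0],-d2[0]],o2-o1,rcond=None)[0];print("tri",o1+d1[0]*t[0],o2+d2[0]*t[1])
# arm slope: depth of the arm in scene view
f=np.load("scene9.npz");P=pts("scene",f["d"])
for uv in [(280,194),(290,195),(300,196),(310,197),(320,198)]:print(uv,P[uv[1],uv[0]])
# bystanders
a,b=np.load("top0.npz")["p"],np.load("top9.npz")["p"]
print("jar diff",np.abs(a[150:205,170:220].astype(int)-b[150:205,170:220]).mean())
```

```text
top 2428 [0.151  0.1532 0.1552 0.1607 0.1735]
 ellipse px ((349.7607116699219, 220.8294677734375), (48.073028564453125, 67.50430297851562), 140.03433227539062)
0.15 [[ 0.554  -0.2475  0.15  ]]
0.161 [[ 0.5523 -0.2466  0.161 ]]
scene 901 [0.1453 0.1518 0.1538 0.1598 0.1741]
 ellipse px ((358.37896728515625, 199.3831787109375), (25.968135833740234, 48.848655700683594), 94.93272399902344)
0.15 [[ 0.5539 -0.254   0.15  ]]
0.161 [[ 0.5424 -0.2395  0.161 ]]
tri [ 0.5534 -0.2472  0.1538] [ 0.5503 -0.2494  0.1535]
(280, 194) [ 0.746  -0.1148  0.1457]
(290, 195) [-0.0941  0.5658  0.7695]
(300, 196) [ 0.69   -0.1454  0.1495]
(310, 197) [ 0.6653 -0.1631  0.1491]
(320, 198) [ 0.6408 -0.1807  0.1486]
jar diff 7.650181818181818
```

The lens is at about (0.550–0.553, -0.248), z ≈0.152, so the boom is about 0.01 rad. That puts it within about 4 mm of the carrier at (0.550, -0.250). I'll hand in.

Run:
```python
from h import *
print(r.hand_in(), r.sense()["t"])
```

```text
the job is handed in; nothing more can be done
the job is handed in; nothing more can be done
```

The carrier is on the stage and the levelled magnifier is over it. I handed the job in at about 16 s of the 67 s allowed; no verdict was reported.

**Carrier:** I carried it level by its red handle and set it down between the corner marks. After release I measured it at (0.550, -0.250) m and 34.0°, about 2 mm or less from the plate's middle and in line with its length (34.1°).

**Magnifier:** I swung it round by the stud, lowered it and let go. The last views put the lens about 4 mm from the carrier's centre at z ≈ 0.152 m, so the arm is level within about 0.01–0.02 rad.

**Jar and bottle:** Both look unmoved in both cameras, and the arm is parked clear of everything.

**Disagreements in the checks:**
- **Lens outline:** In the last top view it took in parts of the stud and the arm joint. The lens centre from the two cameras therefore differed by 3–4 mm, well inside the 18 mm limit.
- **Jar area:** A plain pixel comparison of the two top views showed some change there. I put that down to the lens and its shadow moving away, because the yellow lid sits at the same pixels in both.

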